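Fit the sliding jaw to the circuit-board holder and clamp the board

TASK

Slide the loose jaw onto the free end of the board holder's dovetail rail, groove towards the board, and push it along until the board's edge sits in its groove and the sprung far jaw gives way by about a millimetre. Holding it there, turn the jaw's clamp knob clockwise until it is tight, so that the board stays gripped when you let go. Do not squeeze the board hard, do not ram or force the jaw on the rail, and leave the other things on the bench where they are.

Things in the scene. Friction and masses are not known exactly. Their poses are not given: they have to be found in the camera images.
- rail: Circuit-board holder screwed to the bench: aluminium dovetail rail, 280 mm long, on a flange 50 mm wide, 10 mm high. Origin on the bench under the rail's middle; x along the rail from the free end (x = -140 mm) to the tail block, z up. Feet 7 mm high reach y = +/-55 mm at x = +/-105 mm. Greased: friction about 0.08.
- rail_free_end (a point): Middle of the dovetail's top edge at the free end, 24 mm above the bench; axes as rail. The dovetail is 40 mm wide on top (z 24 mm), 24 mm at its foot (z 10 mm), 60 degree flanks; its first 8 mm taper in by 2 mm at each side and 1.5 mm at the top.
- tail: Tail block fixed on the rail's end (rail x 105 to 137 mm, 58 mm high), with the sprung far jaw and the green board that it carries. Origin and axes coincide with rail. The far jaw stands on two rods and may be set anywhere along 36 mm, so the board's near edge lies at rail x = -25 to -61 mm (not told: see or feel it), y = 0, 62 mm above the bench; board 100 x 60 x 2.4 mm, level.
- jaw: Loose sliding jaw, aluminium, about 0.31 kg, standing on the bench on its lips. Origin midway between the lips, level with their undersides; x to the groove side, z up. Deck x +/-25, y +/-30, z 12 to 22 mm over a female dovetail; on the rail it has 0.8 mm play to each side and 1.4 mm upwards. Mounted: x along the rail's x, origin over the rail's middle line, 12 mm above the bench.
- jaw_top (a point): Middle of the top of the jaw's upright plate (jaw x 15, y 0, z 64 mm; axes as jaw). The plate spans x 8 to 22, y +/-25, z 22 to 64 mm and can be gripped from above across its 14 mm thickness.
- jaw_groove (a point): Middle of the floor of the groove in the plate's front (+x) face: jaw x 17, y 0, z 50 mm; axes as jaw. The groove runs across the plate, 5 mm deep, z 46 to 54 mm; it takes the board's edge. Pushed by its edge along the rail's x, the board with the sprung far jaw gives way at 3 N, then takes 5 N more per mm, and bottoms after 4 mm.
- knob_grip (a point): On the clamp knob's upright axis, jaw x -9, y -42, z 50 mm, a good height to grip. The knob is a black wing: a bar 10 mm thick, 34 mm long, jaw z 30 to 56 mm, on a 20 mm hub (z 22 to 30), on a boss at the jaw's -y side (y -30 to -52 mm). At joint 0 the bar lies along the jaw's y. Axes turn with the knob.
- knob (a joint): Clamp knob angle (rad), clockwise from above is positive: 0 loose, 1.4 the end of its turn. Moves the gib in by 3 mm per rad; on the rail it begins to bite at about 0.8 to 0.9 and is tight at the end. Turns stiffly (0.15, rising to 0.3 N m) and stays where it is left.
- gib: Brass clamping gib in the jaw's -y lip under the knob, 16 mm long, hardly visible; the knob presses it on the rail's flank. Clear of the rail while the knob is below 0.25 rad. Origin and axes as jaw.
- can_a: Drinks can, 66 mm across, 121 mm high; origin under its middle. Bystander.
- can_b: A second drinks can of the same size. Bystander.
- coffee: Paper coffee cup with lid, 86 mm across, 116 mm high; origin under its middle. Bystander.
- spool: Solder spool lying flat, 56 mm across, 36 mm high; origin under its middle. Bystander.
- flux: Small jar, 46 mm across, 45 mm high; origin under its middle. Bystander.
- carton: White product carton, 95 x 150 x 55 mm high; origin under its middle. Bystander.
- driver: Screwdriver lying on the bench, 170 mm long; origin under its middle. Bystander.
Things that resemble listed ones, but are neither listed nor needed, are in the scene too. What is shaped like the jaw but pink, purple or turquoise is not meant.

How it is judged:
By the outcome, as a careful person would: the job done as asked, in the order asked, and still so for the second after the job is handed in, with the robot touching nothing.
It also fails if it takes over 67 s, if anything falls off the work surface, if the arm or the gripper's body presses on something with over 40 N, if the wrist force passes 120 N, or if a joint passes its speed limit or range.

ROBOT

A 7-joint arm with a two-finger parallel gripper is mounted at the origin on the work surface. World frame = base frame: x ahead of the robot, y to its left, z up, the work surface at z = 0. Lengths are in m, angles in rad, forces in N, time in s.
With the tool pointing down it reaches from about 0.4 to 0.925 m from the base axis. Payload 5.6 kg.
Tool frame: the origin (TCP) lies midway between the tips of the shut fingers; the grasp point (between the pads) lies 19 mm behind it; z points along the fingers, x is the direction in which the jaws open and shut, and the axes are right-handed (so a half turn about z gives the same grasp; the last joint's range is limited). The gripper opens to 85 mm and grips with 20 to 120 N. Pads are 22 mm wide; open, the fingers measure 114 mm over their backs; the gripper's body (76 mm by 85 mm) begins 54 mm behind the grasp point. The pads swing forward as they close: fully open they stand 13 mm farther back than shut.
Start: joints at [-1.342, 0.468, -0.012, 1.603, 0.006, 1.071, -0.056], TCP at [0.175, 0.626, 0.231] pointing down, gripper open.
Joint ranges: [-2.53, 2.53], [-0.31, 2.02], [-1.57, 1.55], [0.28, 2.44], [-1.29, 4.43], [0.15, 1.84], [-2.92, 2.92]. Speed limits (rad/s): [2.57, 2.57, 3.14, 3.14, 3.14, 3.14, 3.14].

INTERFACE

Orientations are given as a rotation vector (axis times angle).
In Python, from workcell import robot, kinematics, viewer gives the robot as it stands. Calls block until the motion is done:
- robot.reach(position, orientation): joint-space move of the TCP to a pose.
- robot.move_l(position, attitude=None, feed=0.15, f_stop=None): straight line of the TCP; attitude=None keeps the orientation; feed is the mean speed in m/s. With f_stop (N) it stops when the force on the tool has changed by that much, and returns True; else False.
- robot.move_joints(angles): joint-space move.
- robot.set_gripper(opening): finger opening in m; the grip force is fixed at half the most; returns when the fingers have stopped.
- robot.wait(seconds).
- kinematics.inverse_kinematics(position, orientation): joint angles nearest the present ones, or None.
- viewer.grab_frame(name): name is "scene" or "side" or "wrist"; returns the picture (420x560x3 uint8, red, green, blue); there is no depth.
- viewer.get_calibration(name): a dict with "vfov" (degrees; the focal length in pixels is half the picture's height over the tangent of half this angle, whatever the lens; pixels are square), "cx", "cy" (the principal point, pixels), "pose" (4x4, takes a point from camera to world coordinates). Camera axes: x right, y down, z forward; pixel columns grow to the right and rows downward; lengths in m; the calibration is good to about 2 mm. The wrist camera is an equidistant fisheye: a pixel r from the principal point sees the ray r / f radians off the axis. A picture is of the moment at which its call begins: read the wrist's pose just before it. get_calibration takes no time and is no camera call; for the wrist camera it gives the pose at the moment of the call.
A pose or a line that the arm cannot do raises robot.PlanningError and nothing moves.
- robot.job_done(): hands the job in, once; it reports no verdict.
Readings, each from a call of its own:
- robot.read_clock(): time.
- robot.read_qpos(): joint angles.
- robot.read_dq(): joint speeds.
- robot.read_joint_efforts(): joint torques, N m.
- robot.read_tool_pos(): TCP position.
- robot.read_ee_rot(): TCP orientation.
- robot.read_force(): force on the tool from outside, world axes, zero at the start.
- robot.read_wrist_torque(): the same for the moment, N m.
- robot.read_width(): finger opening in m.
Only numpy, scipy, OpenCV 4.12 (cv2) and the standard library are available. Lean on these libraries where they do the work, as an engineer would, in place of code of your own. Each camera call takes 0.05 s, during which the arm holds its last target. There are 200 camera calls.

## Working session

There is one attempt and no reset: what is moved stays moved. The work goes in short steps, each a Python script; the robot and the scene stay as the last script left them, time stands still between calls to the robot, and variables do not carry over. Pictures are saved under pics/ and viewed, on a budget of 10 in all, crops included, one or two more only if the job needs it, and the job is handed in when it is done.

```bash
mkdir -p pics; cat > h.py <<'E'
from workcell import robot, kinematics, viewer
import numpy as np, cv2
from scipy.spatial.transform import Rotation as R
def save(n,f,crop=None,k=1):
    im=viewer.grab_frame(n)
    cv2.imwrite('pics/full_'+f,im[:,:,::-1])
    if crop: im=im[crop[1]:crop[3],crop[0]:crop[2]]
    im=cv2.resize(im,None,fx=k,fy=k,interpolation=cv2.INTER_CUBIC)
    cv2.imwrite('pics/'+f,im[:,:,::-1])
def ray(cal,u,v,fish=False,H=420):
    f=H/2/np.tan(np.radians(cal['vfov'])/2)
    a,b=(u-cal['cx']),(v-cal['cy'])
    if fish:
        r=np.hypot(a,b); th=r/f; d=np.array([a/r*np.sin(th),b/r*np.sin(th),np.cos(th)]) if r>1e-6 else np.array([0,0,1.])
    else: d=np.array([a/f,b/f,1.])
    P=np.array(cal['pose']); return P[:3,3],P[:3,:3]@d
def onz(cal,u,v,z,fish=False):
    o,d=ray(cal,u,v,fish); return o+d*(z-o[2])/d[2]
def proj(cal,p,fish=False,H=420):
    f=H/2/np.tan(np.radians(cal['vfov'])/2)
    P=np.array(cal['pose']); q=P[:3,:3].T@(np.asarray(p)-P[:3,3])
    if fish:
        th=np.arctan2(np.hypot(q[0],q[1]),q[2]); n=np.hypot(q[0],q[1]); return cal['cx']+f*th*q[0]/n,cal['cy']+f*th*q[1]/n
    return cal['cx']+f*q[0]/q[2],cal['cy']+f*q[1]/q[2]
def down(yaw): # tool x axis at world yaw, z down
    c,s=np.cos(yaw),np.sin(yaw)
    return R.from_matrix(np.array([[c,s,0],[s,-c,0],[0,0,-1]])).as_rotvec()
E
python3 - <<'E'
from h import *
import json
cals={}
for n in ['scene','side','wrist']:
    c=viewer.get_calibration(n); cals[n]={k:np.array(v).tolist() for k,v in c.items()}
    print(n,c['vfov'],c['cx'],c['cy'],np.round(c['pose'],3).tolist())
json.dump(cals,open('cal0.json','w'))
save('scene','s1.png',None,1.4); save('side','d1.png',None,1.4)
print(robot.read_clock(),robot.read_force())
E
```

```text
scene 55.576763052378936 286.42736176334574 211.64932010105653 [[-0.511, 0.723, -0.465, 1.069], [0.859, 0.428, -0.28, 0.333], [-0.004, -0.543, -0.84, 1.042], [0.0, 0.0, 0.0, 1.0]]
side 44.99899428872477 278.5961785714629 211.1461454519852 [[-0.988, -0.127, 0.09, 0.435], [-0.155, 0.748, -0.645, 0.801], [0.015, -0.651, -0.759, 1.007], [0.0, 0.0, 0.0, 1.0]]
wrist 65.70646984690485 280.3345484604395 205.3840401396779 [[0.269, 0.914, 0.303, 0.095], [0.963, -0.255, -0.085, 0.648], [-0.001, 0.314, -0.949, 0.373], [0.0, 0.0, 0.0, 1.0]]
0.1 [0.40661068 0.15207674 0.03929897]
```

View pics/s1.png

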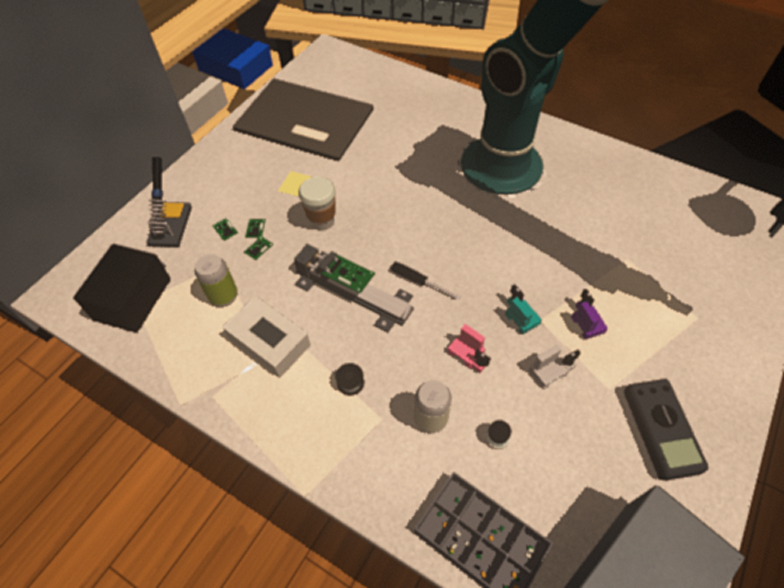

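View pics/d1.png

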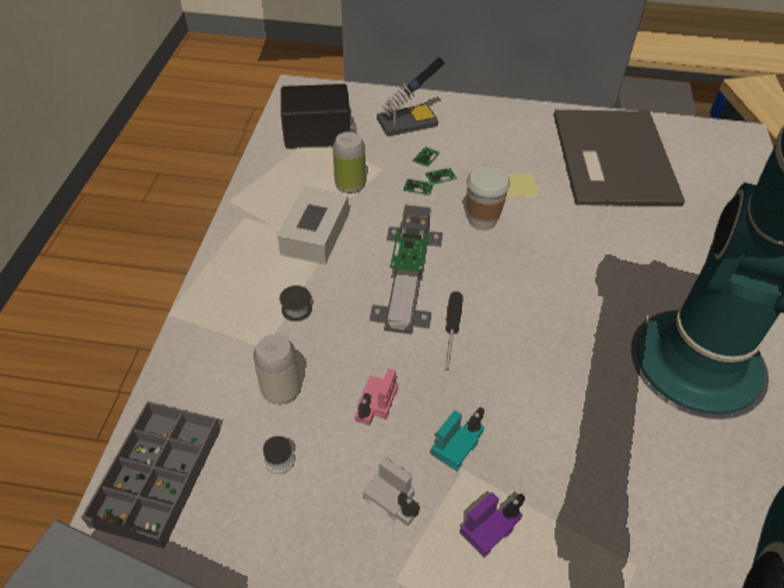

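Candidates for the jaw (scene view px): pink (470,347), turquoise (522,310), purple (590,315) and bare aluminium (555,362). The aluminium one is the jaw; in the side view it is at (392,488). The rail's free end is at about (400,315) in the scene view and (400,328) in the side view. Next, a close crop of both.

```bash
python3 - <<'E'
import cv2,numpy as np
s=cv2.imread('pics/full_s1.png');d=cv2.imread('pics/full_d1.png')
def c(im,x,y,w,h): return cv2.resize(im[y:y+h,x:x+w],(400,300),interpolation=cv2.INTER_CUBIC)
# jaw: 60x45 ; rail 120x90
m=np.vstack([np.hstack([c(s,368,234,60,45),c(d,250,322,60,45)]),np.hstack([c(s,195,165,120,90),c(d,230,145,120,90)])])
cv2.imwrite('pics/m1.png',m)
E
```

```text
(no output)
```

View pics/m1.png

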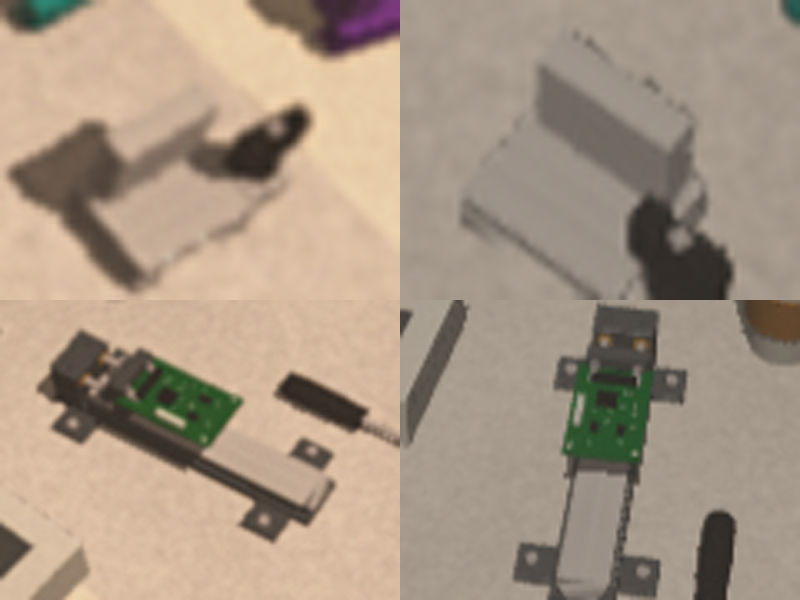

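```bash
python3 - <<'E'
from h import *
S=viewer.get_calibration('scene');D=viewer.get_calibration('side')
sj=lambda a,b:(368+a/6.667-.43,234+b/6.667-.43); dj=lambda a,b:(250+(a-400)/6.667-.43,322+b/6.667-.43)
sr=lambda a,b:(195+a/3.333-.35,165+(b-300)/3.333-.35); dr=lambda a,b:(230+(a-400)/3.333-.35,145+(b-300)/3.333-.35)
def tri(p,q):
    o1,d1=ray(S,*p);o2,d2=ray(D,*q);d1/=np.linalg.norm(d1);d2/=np.linalg.norm(d2)
    t=np.linalg.lstsq(np.stack([d1,-d2],1),o2-o1,rcond=None)[0]
    a,b=o1+d1*t[0],o2+d2*t[1]; return np.round((a+b)/2,4),round(np.linalg.norm(a-b),4)
print('board near -y corner? ',onz(S,*sr(243,403),.062),onz(D,*dr(648,462),.062),tri(sr(243,403),dr(648,462)))
print('board near other ',onz(S,*sr(203,445),.062),onz(D,*dr(563,455),.062),tri(sr(203,445),dr(563,455)))
print('plate corners side',[np.round(onz(D,*dj(*p),.064),4) for p in [(540,65),(570,35),(690,125),(662,150)]])
print('plate corners scene',[np.round(onz(S,*sj(*p),.064),4) for p in [(105,135),(120,160),(215,105),(205,85)]])
print('knob top side',onz(D,*dj(680,235),.056),'scene',onz(S,*sj(277,128),.056))
print('feet side', [np.round(onz(D,*dr(*p),.007),4) for p in [(530,560),(643,571),(570,367),(672,383)]])
print('feet scene', [np.round(onz(S,*sr(*p),.007),4) for p in [(263,521),(311,452),(75,424)]])
print('rail end scene',onz(S,*sr(322,493),.024))
E
```

```text
board near -y corner?  [ 0.50555123 -0.07212023  0.062     ] [ 0.49234383 -0.07343859  0.062     ] (array([ 0.495 , -0.0808,  0.0492]), np.float64(0.0077))
board near other  [ 0.56197039 -0.07834344  0.062     ] [ 0.55726405 -0.06974138  0.062     ] (array([ 0.5579, -0.0813,  0.0516]), np.float64(0.0033))
plate corners side [array([0.5128, 0.3198, 0.064 ]), array([0.5054, 0.3083, 0.064 ]), array([0.4648, 0.332 , 0.064 ]), array([0.472 , 0.3414, 0.064 ])]
plate corners scene [array([0.5105, 0.3048, 0.064 ]), array([0.5179, 0.3146, 0.064 ]), array([0.4746, 0.3384, 0.064 ]), array([0.4679, 0.3313, 0.064 ])]
knob top side [0.46321681 0.36358277 0.056     ] scene [0.46666492 0.36447883 0.056     ]
feet side [array([ 0.5723, -0.0079,  0.007 ]), array([ 0.4856, -0.0115,  0.007 ]), array([ 0.5742, -0.2219,  0.007 ]), array([ 0.4868, -0.2174,  0.007 ])]
feet scene [array([ 0.5746, -0.0101,  0.007 ]), array([ 0.4889, -0.0107,  0.007 ]), array([ 0.5751, -0.2184,  0.007 ])]
rail end scene [0.53115657 0.02577721 0.024     ]
```

Jaw estimate: jaw_top (0.491, 0.324), x axis at about -120°; the knob position predicted from that agrees within 2 mm. Rail: origin (0.531, -0.115), x axis at about -90°; the free end fits to under 1 mm. The board edge is at about rail x = -40 mm. Next, check IK for the two yaw options and take a closer look from above the jaw.

```bash
python3 - <<'E'
from h import *
P=np.array(viewer.get_calibration('wrist')['pose']); Rt=R.from_rotvec(robot.read_ee_rot()).as_matrix(); t=np.array(robot.read_tool_pos())
print('cam in tool',np.round(Rt.T@(P[:3,3]-t),3),'axis',np.round(Rt.T@P[:3,2],3),'imgx',np.round(Rt.T@P[:3,0],3),'toolx',Rt[:,0])
for a in (60,-120):
    for p,y in [((.491,.324,.15),a),((.491,.324,.03),a),((.531,.08,.06),a+30),((.531,.02,.06),a+30),((.49,-.05,.045),a+30),((.49,-.05,.045),a-10),((.49,-.05,.045),a-52)]:
        q=kinematics.inverse_kinematics(np.array(p),down(np.radians(y))); print(a,p,y,None if q is None else np.round(q,2))
E
```

```text
cam in tool [ 0.001 -0.082 -0.143] axis [0.001 0.314 0.949] imgx [ 1.     0.    -0.001] toolx [ 0.26853396  0.9632689  -0.0015956 ]
60 (0.491, 0.324, 0.15) 60 [-0.77  0.46  0.16  1.84 -0.09  0.86  0.49]
60 (0.491, 0.324, 0.03) 60 [-0.73  0.64  0.12  1.88 -0.12  0.63  0.51]
60 (0.531, 0.08, 0.06) 90 [-0.36  0.53  0.19  2.01 -0.16  0.62  1.5 ]
60 (0.531, 0.02, 0.06) 90 [-0.31  0.52  0.26  2.02 -0.23  0.62  1.67]
60 (0.49, -0.05, 0.045) 90 [-0.22  0.51  0.31  2.12 -0.29  0.55  1.87]
60 (0.49, -0.05, 0.045) 50 [-0.32  0.53  0.43  2.13 -0.41  0.57  1.28]
60 (0.49, -0.05, 0.045) 8 [-0.36  0.54  0.48  2.13 -0.45  0.57  0.59]
-120 (0.491, 0.324, 0.15) -120 [-1.5   0.9   1.34  1.88 -0.96  1.2  -1.92]
-120 (0.491, 0.324, 0.03) -120 [-1.48  1.19  1.33  1.93 -1.28  1.23 -1.74]
-120 (0.531, 0.08, 0.06) -90 [-0.68  0.59  0.6   2.03 -0.52  0.68 -1.31]
-120 (0.531, 0.02, 0.06) -90 [-0.61  0.59  0.65  2.04 -0.56  0.69 -1.16]
-120 (0.49, -0.05, 0.045) -90 [-0.55  0.6   0.73  2.14 -0.68  0.64 -0.91]
-120 (0.49, -0.05, 0.045) -130 [-0.79  0.82  1.11  2.15 -1.03  0.87 -1.3 ]
-120 (0.49, -0.05, 0.045) -172 [-0.89  1.05  1.33  2.16 -1.23  1.11 -1.88]
```

```bash
python3 - <<'E'
from h import *
import json
robot.reach(np.array([.491,.324,.15]),down(np.radians(60)))
c=viewer.get_calibration('wrist'); json.dump({k:np.array(v).tolist() for k,v in c.items()},open('w1.json','w'))
save('wrist','w1.png',(130,60,430,285),2.6667)
print(robot.read_clock(),robot.read_tool_pos())
E
```

```text
1.7833 [0.49014954 0.32589665 0.15022374]
```

View pics/w1.png

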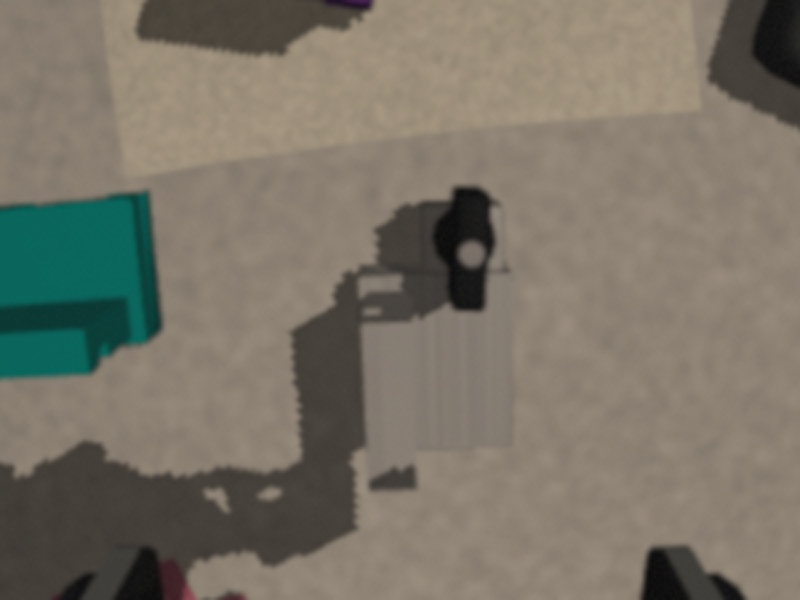

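```bash
python3 - <<'E'
from h import *
import json
c=json.load(open('w1.json'))
px=lambda a,b:(130+a/2.6667-.31,60+b/2.6667-.31)
w=lambda a,b,z:onz(c,*px(a,b),z,True)
a=w(511,269,.022);b=w(513,447,.022);p=w(417,321,.064);q=w(417,490,.064);l=w(369,490,.064);l2=w(362,321,.064);k=w(471,253,.057)
print('deck rear',a,b,np.linalg.norm(a-b),np.degrees(np.arctan2(*(b-a)[1::-1])))
print('plate rear',p,q,np.linalg.norm(q-p),np.degrees(np.arctan2(*(q-p)[1::-1])),'left',l,l2,np.linalg.norm(l-q),np.linalg.norm(l2-p),np.degrees(np.arctan2(*(l-l2)[1::-1])),'knob',k)
kt=w(470,188,.056);kb=w(468,309,.056);print('knob bar',np.linalg.norm(kt-kb),np.degrees(np.arctan2(*(kb-kt)[1::-1])))
for th in (-29,-30,-31):
    y=np.array([np.cos(np.radians(th)),np.sin(np.radians(th)),0]);x=np.array([y[1],-y[0],0])
    print(th,'origins xy from deck',(a+b)/2+x*.025,'plate',(p+q)/2-x*.008,'knob',k+x*.009+y*.042)
E
```

```text
deck rear [0.47912667 0.37279166 0.022     ] [0.53342955 0.34502075 0.022     ] 0.06099201874496692 -27.085544185645272
plate rear [0.46980794 0.34276171 0.064     ] [0.51362215 0.31795458 0.064     ] 0.05034956853355047 -29.518073130560502 left [0.50668338 0.30585706 0.064     ] [0.46235889 0.32981356 0.064     ] 0.013946189871411262 0.014937966701795946 -28.390330231659213 knob [0.46193869 0.36447737 0.057     ]
knob bar 0.03401100201815839 -29.850879527521013
-29 origins xy from deck [0.49415787 0.33704071 0.022     ] plate [0.49559352 0.3373551  0.064     ] knob [0.49430943 0.33624379 0.057     ]
-30 origins xy from deck [0.49377811 0.33725557 0.022     ] plate [0.49571504 0.33728635 0.064     ] knob [0.49381175 0.33568314 0.057     ]
-31 origins xy from deck [0.49340216 0.33747702 0.022     ] plate [0.49583535 0.33721548 0.064     ] knob [0.49330437 0.33513126 0.057     ]
```

```bash
python3 - <<'E'
from h import *
D=viewer.get_calibration('side')
for n,p,z in [('pink',(378,398),.02),('drv top',(455,293),.012),('drv mid',(452,330),.012),('tip',(448,367),.005)]: print(n,onz(D,p[0]/1.4,p[1]/1.4,z))
o=down(np.radians(61))
robot.set_gripper(.05)
robot.reach(np.array([.4872,.3239,.10]),o)
print(robot.move_l(np.array([.4872,.3239,.032]),feed=.06,f_stop=6),robot.read_tool_pos())
f0=robot.read_force()
robot.set_gripper(0.0)
print(robot.read_width(),f0,robot.read_force())
robot.move_l(np.array([.4872,.3239,.140]),feed=.1)
print(robot.read_force(),robot.read_wrist_torque(),robot.read_width(),robot.read_clock(),robot.read_tool_pos())
E
```

```text
pink [0.53709156 0.18151215 0.02      ]
drv top [ 0.43468726 -0.07253894  0.012     ]
drv mid [0.43163636 0.01514453 0.012     ]
tip [0.43048894 0.09090032 0.005     ]
False [0.48750649 0.32409109 0.03241216]
0.013178703968590465 [-0.59091136 -0.17945114 -0.10019548] [-0.15006817 -0.24271655  3.18698007]
[ 0.39110498 -0.0430557  -3.43597995] [-0.04459811 -0.0150816   0.02870793] 0.012966408781996045 5.475 [0.48669171 0.32357172 0.13918337]
```

```bash
python3 - <<'E'
from h import *
import json
robot.reach(np.array([.531,.0555,.14]),down(np.radians(90)))
robot.move_l(np.array([.531,.0555,.0475]),feed=.08,f_stop=8)
robot.wait(.2)
c=viewer.get_calibration('wrist'); json.dump({k:np.array(v).tolist() for k,v in c.items()},open('w2.json','w'))
save('wrist','w2.png',(100,120,400,345),2.6667)
save('scene','s2.png')
print(robot.read_clock(),robot.read_tool_pos(),robot.read_ee_rot(),robot.read_force())
E
```

```text
8.1417 [0.53115947 0.05553104 0.04776915] [2.22121019e+00 2.22125702e+00 6.98438370e-04] [-3.59971900e-04 -9.92392946e-01 -3.00352571e+00]
```

View pics/w2.png

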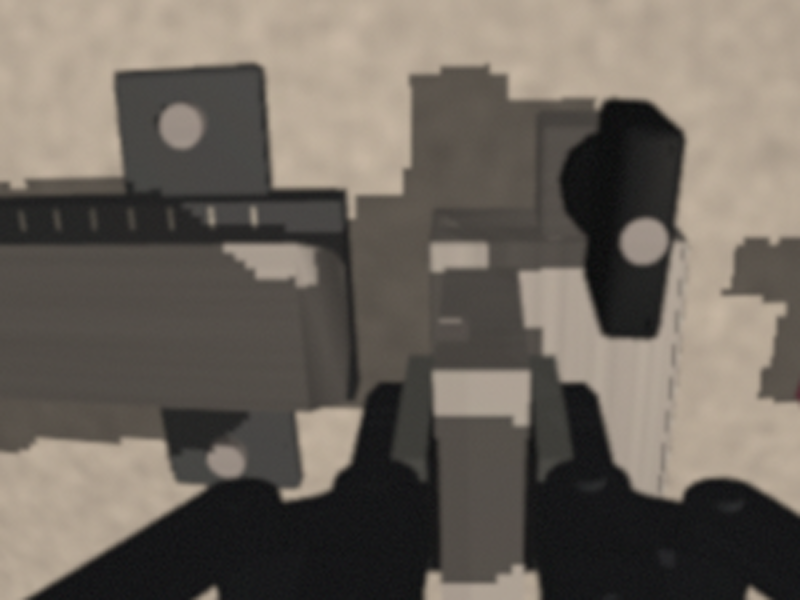

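```bash
python3 - <<'E'
from h import *
import json
c=json.load(open('w2.json'))
px=lambda a,b:(100+a/2.6667-.31,120+b/2.6667-.31)
w=lambda a,b,z:np.round(onz(c,*px(a,b),z,True),4)
b=.0153
print('rail edges -y',[w(x,y,.024) for x,y in [(5,243),(225,243)]],'+y',[w(x,y,.024) for x,y in [(5,402),(300,407)]])
print('rail end',w(352,300,.0225),w(350,192,.010))
print('foot holes',w(182,126,.007),w(227,460,.007))
print('plate near',w(434,370,b+.064),w(530,370,b+.064),'far',w(440,581,b+.064),w(525,572,b+.064))
print('knob',w(643,242,b+.057),'deck -y edge',w(525,268,b+.022),w(440,268,b+.022),w(680,240,b+.022))
print('knob bar',w(603,103,b+.056),w(655,337,b+.056),w(605,335,b+.056))
E
```

```text
rail edges -y [array([ 0.5078, -0.0515,  0.024 ]), array([0.5075, 0.0028, 0.024 ])] +y [array([ 0.5495, -0.0614,  0.024 ]), array([0.5465, 0.0158, 0.024 ])]
rail end [0.5208 0.0291 0.0225] [0.5006 0.0279 0.01  ]
foot holes [ 0.4858 -0.0106  0.007 ] [ 0.5733 -0.0096  0.007 ]
plate near [0.5075 0.0496 0.0793] [0.5075 0.0635 0.0793] far [0.548  0.0495 0.0793] [0.546  0.0637 0.0793]
knob [0.4904 0.0801 0.0723] deck -y edge [0.5078 0.0647 0.0373] [0.5078 0.0487 0.0373] [0.5023 0.0943 0.0373]
knob bar [0.4701 0.0735 0.0713] [0.5063 0.0832 0.0713] [0.5058 0.0754 0.0713]
```

```bash
cat > ov.py <<'E'
from h import *
def overlay(im,c,pts_list,x0,y0,k):
    for pts,col in pts_list:
        q=[proj(c,p,True) for p in pts]
        q=np.array([[(u-x0+.31)*k,(v-y0+.31)*k] for u,v in q])
        cv2.polylines(im,[np.round(q*8).astype(np.int32)],False,col,1,cv2.LINE_AA,3)
def railpts(cx,ye,yaw=0):
    d=np.array([np.sin(yaw),-np.cos(yaw)]); n=np.array([np.cos(yaw),np.sin(yaw)])
    P=lambda x,y,z:np.array([*(np.array([cx,ye])+d*x+n*y),z])
    L=lambda y,z,a=0.:[P(x,y,z) for x in np.linspace(a,.13,12)]
    return [(L(-.02,.024,.008),(0,0,255)),(L(.02,.024,.008),(0,0,255)),(L(-.025,.010),(0,255,255)),(L(.025,.01),(0,255,255)),
     ([P(0,-.025,.01),P(0,.025,.01)],(0,255,255)),([P(.008,-.02,.024),P(0,-.018,.0225),P(0,.018,.0225),P(.008,.02,.024)],(0,0,255)),
     ([P(.021,-.055,.007),P(.021,-.025,.007)],(255,255,0)),([P(.049,-.055,.007),P(.021,-.055,.007)],(255,255,0)),([P(.021,.055,.007),P(.021,.025,.007)],(255,255,0))]
def jawpts(cx,oy,b):
    P=lambda x,y,z:np.array([cx+y,oy-x,b+z])
    return [([P(-.025,-.03,.022),P(.025,-.03,.022)],(0,255,0)),([P(.022,.025,.064),P(.022,-.025,.064),P(.008,-.025,.064),P(.008,.025,.064)],(0,255,0)),
      ([P(.008,-.025,.022),P(.022,-.025,.022),P(.022,-.025,.064)],(0,255,0)),([P(-.025,-.03,.012),P(.025,-.03,.012),P(.025,-.03,.022)],(0,255,0)),([P(-.009+.003*np.cos(t),-.042+.003*np.sin(t),.056) for t in np.linspace(0,6.3,20)],(255,0,255))]
E
python3 - <<'E'
from ov import *
import json
c=json.load(open('w2.json'))
raw=cv2.imread('pics/full_w2.png')
x0,y0=95,135; im=raw[y0:y0+165,x0:x0+280]; k=2.85
im=cv2.resize(im,None,fx=k,fy=k,interpolation=cv2.INTER_CUBIC); im=np.clip((im/255.)**.55*255,0,255).astype(np.uint8)
overlay(im,c,railpts(.5290,.0265)+jawpts(.5324,.0707,.0153),x0,y0,k)
print(im.shape);cv2.imwrite('pics/o2.png',im)
E
```

```text
(470, 798, 3)
```

View pics/o2.png

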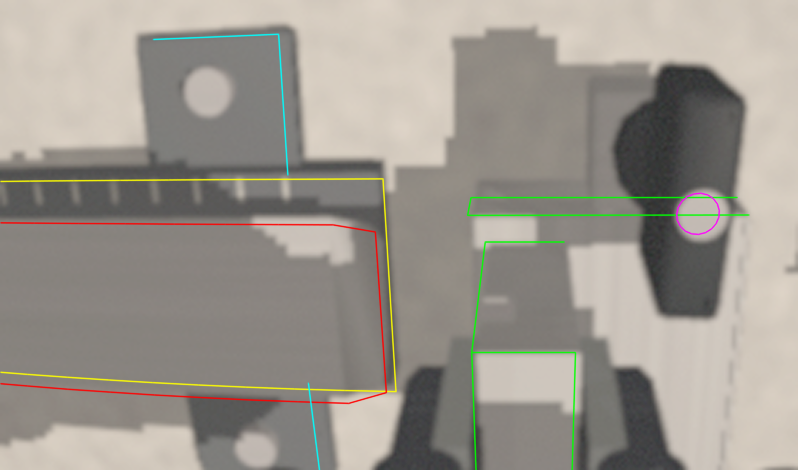

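The overlay fits the jaw (held) at x = 0.5324. The rail's edges (rows ~217 and ~390) lie about 6–9 px above the red model, so in the same camera the rail centre is x ≈ 0.5273 with yaw ≈ 0. The jaw therefore has to shift about 5 mm towards the robot; I'll do that and verify just before entry.

```bash
python3 - <<'E'
from ov import *
import json
robot.move_l(np.array([.5262,.0555,.0452]),feed=.05,f_stop=8)
print(robot.move_l(np.array([.5262,.0415,.0452]),feed=.05,f_stop=6))
robot.wait(.2)
c=viewer.get_calibration('wrist'); json.dump({k:np.array(v).tolist() for k,v in c.items()},open('w3.json','w'))
raw=viewer.grab_frame('wrist')[:,:,::-1]; cv2.imwrite('pics/full_w3.png',raw)
print(robot.read_clock(),robot.read_tool_pos(),robot.read_force())
x0,y0=110,140; raw=raw[y0:y0+150,x0:x0+200]; k=4
im=cv2.resize(raw,None,fx=k,fy=k,interpolation=cv2.INTER_CUBIC); im=np.clip((im/255.)**.55*255,0,255).astype(np.uint8)
overlay(im,c,railpts(.5274,.0265)[:2]+railpts(.5274,.0265)[5:6]+jawpts(.5274,.0567,.0128),x0,y0,k)
cv2.imwrite('pics/o3.png',im)
E
```

```text
False
9.0833 [0.52625008 0.04175764 0.04521807] [ 0.59401027 -0.30605851 -4.30514178]
```

View pics/o3.png

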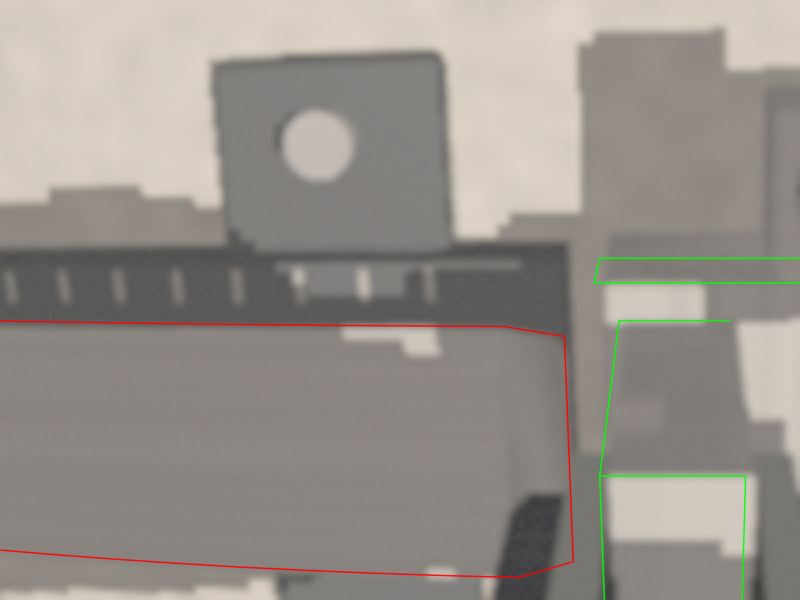

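The model fits both parts within about 1 mm in the same picture. Inserting slowly under force watch.

```bash
python3 - <<'E'
from h import *
f0=np.array(robot.read_force());print('f0',f0,robot.read_wrist_torque())
for y in [.025,.018,.010,.002,-.010,-.0285]:
    r=robot.move_l(np.array([.5262,y,.0450]),feed=.03,f_stop=6)
    print(y,r,np.round(robot.read_tool_pos(),4),np.round(np.array(robot.read_force())-f0,2),np.round(robot.read_wrist_torque(),2))
    if r: break
print(robot.read_clock())
E
```

```text
f0 [ 0.59401027 -0.30605851 -4.30514178] [-0.02870516 -0.02948818  0.01624773]
0.025 False [0.5262 0.025  0.045 ] [-0.07  0.11  1.46] [-0.05 -0.   -0.02]
0.018 False [0.5262 0.0177 0.045 ] [-0.9   0.16  1.6 ] [-0.    0.04  0.02]
0.01 False [0.5262 0.0097 0.045 ] [-1.03  0.07  0.58] [-0.05 -0.02  0.01]
0.002 False [0.5263 0.0017 0.045 ] [ 0.84 -0.14  0.69] [-0.07 -0.07 -0.05]
-0.01 False [ 0.5263 -0.0102  0.045 ] [0.13 0.42 0.69] [-0.06 -0.18 -0.  ]
-0.0285 False [ 0.5265 -0.0287  0.0451] [ 2.05 -0.85 -0.45] [-0.09 -0.52 -0.  ]
12.3167
```

```bash
python3 - <<'E'
from h import *
robot.set_gripper(.03); robot.wait(.1)
p=np.array(robot.read_tool_pos()); print('released',p,np.round(robot.read_force(),2))
robot.move_l(np.array([p[0],p[1],.125]),feed=.12)
kx,ky=.485,p[1]+.024
o=down(0)
robot.set_gripper(.055)
robot.reach(np.array([kx,ky,.11]),o)
print(robot.move_l(np.array([kx,ky,.048]),feed=.06,f_stop=5),robot.read_tool_pos())
robot.wait(.1); f0=np.array(robot.read_force())
robot.set_gripper(0.0); robot.wait(.2)
print(robot.read_width(),np.round(np.array(robot.read_force())-f0,2),np.round(robot.read_wrist_torque(),2),robot.read_tool_pos(),np.round(robot.read_ee_rot(),4),robot.read_clock())
save('side','d4.png',(230,130,350,220),6.6)
save('scene','s4.png')
E
```

```text
released [ 0.52612185 -0.02836325  0.04511462] [-0.13  0.07  0.18]
False [ 0.48528285 -0.0043768   0.04830018]
0.03212795117367884 [-1.33  0.95  5.3 ] [ 0.02  0.04 -0.01] [ 0.48560847 -0.00422844  0.04860601] [-3.1412e+00 -2.0000e-04 -2.1000e-03] 16.9917
```

View pics/d4.png

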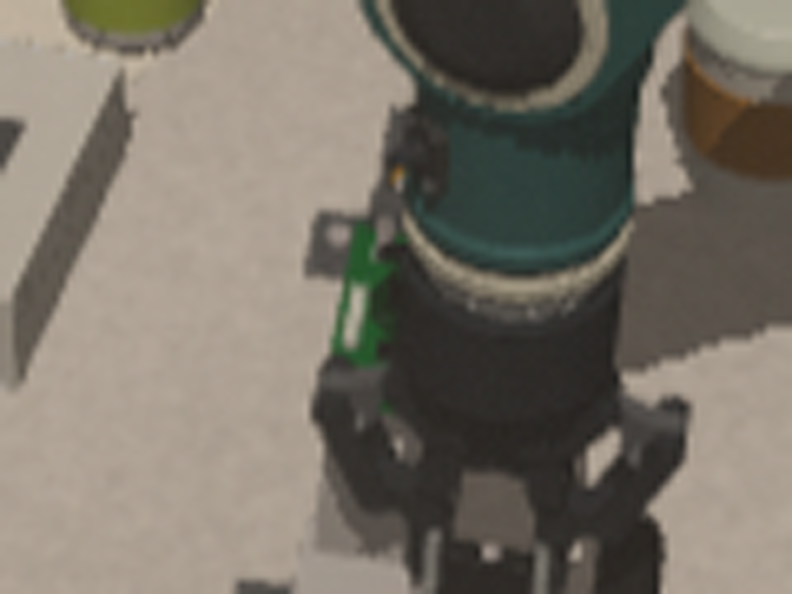

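The end-grip centred the knob with only about 1.3 N sideways, so the knob axis is at x ≈ 0.4855. The side view only shows the arm hiding the jaw. Now grip across the wing and slide toward the board.

```bash
python3 - <<'E'
from h import *
p=np.array(robot.read_tool_pos()); kx,ky=p[0],p[1]
robot.set_gripper(.05); robot.wait(.1)
robot.move_l(np.array([kx,ky,.10]),feed=.1)
robot.set_gripper(.035)
o=down(np.pi/2)
robot.reach(np.array([kx,ky,.10]),o)
print(robot.move_l(np.array([kx,ky,.047]),feed=.06,f_stop=5))
robot.wait(.1); fa=np.array(robot.read_force())
robot.set_gripper(0.0); robot.wait(.2)
f0=np.array(robot.read_force())
print(robot.read_width(),fa,f0,robot.read_tool_pos(),np.round(robot.read_wrist_torque(),2),robot.read_clock())
ky=robot.read_tool_pos()[1]
r=robot.move_l(np.array([kx,ky-.030,.047]),feed=.03,f_stop=4)
print('slide',r,robot.read_tool_pos(),np.round(np.array(robot.read_force())-f0,2))
if not r:
    robot.wait(.2); print(np.round(np.array(robot.read_force())-f0,2))
    r=robot.move_l(np.array([kx,ky-.050,.047]),feed=.008,f_stop=2.5)
    print('contact',r,robot.read_tool_pos(),np.round(np.array(robot.read_force())-f0,2),np.round(robot.read_wrist_torque(),2))
print(robot.read_clock())
E
```

```text
False
0.009025886323023754 [ 1.25604968 -0.39131084 -0.05374167] [-0.91102622 -0.46971879  4.36703357] [ 0.48577443 -0.00423231  0.04726349] [-0.04  0.18 -0.04] 21.3667
slide False [ 0.48599775 -0.03375012  0.04723739] [0.09 1.94 0.74]
[-0.2   2.07  1.19]
contact True [ 0.4861297  -0.048519    0.04727107] [ 0.85  0.83 -0.9 ] [ 0.17 -0.   -0.04]
24.4583
```

```bash
python3 - <<'E'
from h import *
def F():
    a=[]
    for _ in range(4): a.append(robot.read_force()); robot.wait(.03)
    return np.round(np.mean(a,0),2)
p=np.array(robot.read_tool_pos()); print(p,F())
y=-.0485
for i in range(8):
    y-=.0004
    robot.move_l(np.array([.4858,y,.0472]),feed=.01,f_stop=9)
    f=F(); print(round(y,4),np.round(robot.read_tool_pos(),5),f)
    if f[1]>6.5: break
print(robot.read_clock(),np.round(robot.read_wrist_torque(),2))
E
```

```text
[ 0.4861297  -0.048519    0.04727107] [-0.11  0.51  3.9 ]
-0.0489 [ 0.4861  -0.04862  0.04727] [0.24 2.7  3.81]
-0.0493 [ 0.48605 -0.04874  0.04725] [0.8  4.72 4.01]
-0.0497 [ 0.48606 -0.04889  0.04727] [1.57 5.67 4.18]
-0.0501 [ 0.48605 -0.049    0.04726] [1.25 6.63 4.04]
26.125 [ 1.4  -0.39  0.09]
```

```bash
python3 - <<'E'
from h import *
def F():
    a=[]
    for _ in range(4): a.append(robot.read_force()); robot.wait(.03)
    return np.round(np.mean(a,0),2)
y=-.0501
for i in range(10):
    y-=.0003
    robot.move_l(np.array([.4858,y,.0472]),feed=.01,f_stop=9)
    f=F(); t=robot.read_tool_pos(); print(round(y,4),np.round(t,5),f)
    if f[1]>9.2 or t[1]<-.0497: break
print(robot.read_clock(),np.round(robot.read_wrist_torque(),2))
save('scene','s5.png',(195,165,315,255),6.6)
E
```

```text
-0.0504 [ 0.48606 -0.04906  0.04728] [1.02 7.16 3.77]
-0.0507 [ 0.48601 -0.04915  0.04724] [1.24 7.2  4.1 ]
-0.051 [ 0.48605 -0.04925  0.04728] [1.27 8.38 4.27]
-0.0513 [ 0.48607 -0.04935  0.04728] [1.32 8.57 4.38]
-0.0516 [ 0.48603 -0.04944  0.04726] [1.02 8.74 4.23]
-0.0519 [ 0.48603 -0.04953  0.04727] [1.3  9.37 4.08]
28.425 [ 2.08 -0.41  0.08]
```

View pics/s5.png

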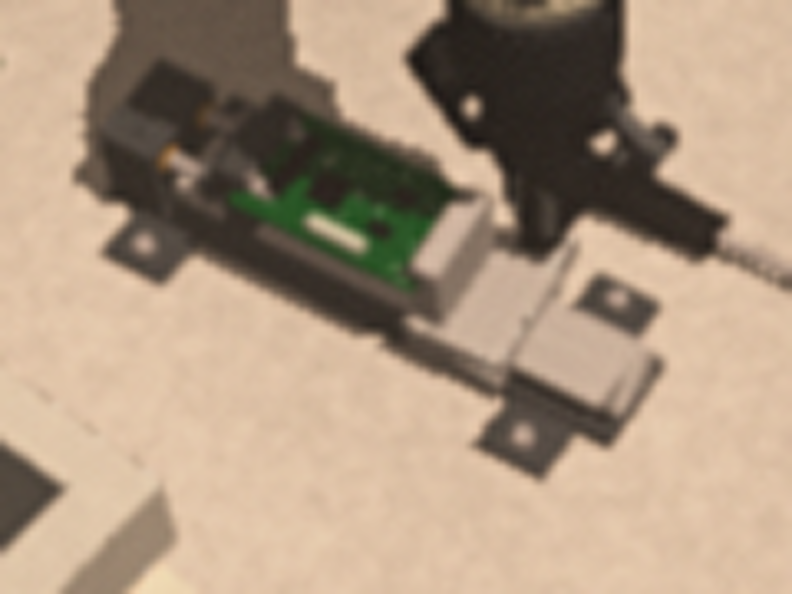

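The plate now holds the board's near edge in its groove, with the jaw square on the rail. Now turning in steps, holding the force on the spring.

```bash
python3 - <<'E'
from h import *
y=-.0519; x=.4858
for a in [.2,.4,.6,.75,.9,1.05,1.2,1.3,1.4]:
    robot.move_l(np.array([x,y,.0472]),down(np.pi/2-a),feed=.1)
    robot.wait(.05)
    t=np.array(robot.read_tool_pos()); f=np.array(robot.read_force()); rv=R.from_rotvec(robot.read_ee_rot()).as_matrix()
    print(a,round(np.pi/2-np.arctan2(rv[1,0],rv[0,0]),3),np.round(t,5),np.round(f,2),np.round(robot.read_wrist_torque(),2),round(robot.read_width(),4),robot.read_clock())
    if a<.8: y+= -.0496-t[1] if abs(t[1]+.0496)>.0001 else 0
    if np.abs(f).max()>25: break
E
```

```text
0.2 0.199 [ 0.48601 -0.0498   0.04724] [1.14 9.43 4.01] [ 1.98 -0.41 -0.13] 0.0085 28.875
0.4 0.399 [ 0.48611 -0.04966  0.04728] [1.84 8.59 3.6 ] [ 2.   -0.51 -0.17] 0.0084 29.275
0.6 0.599 [ 0.48619 -0.04953  0.0473 ] [1.95 8.92 4.67] [ 2.12 -0.54 -0.11] 0.0086 29.675
0.75 0.749 [ 0.48623 -0.04939  0.04735] [1.8  9.98 4.69] [ 2.12 -0.46 -0.08] 0.0083 30.025
0.9 0.898 [ 0.48627 -0.04923  0.04742] [ 1.63 10.09  5.63] [ 2.36 -0.44 -0.07] 0.0084 30.375
1.05 1.048 [ 0.48631 -0.04896  0.04747] [ 1.94 11.1   4.93] [ 2.5  -0.45 -0.08] 0.0087 30.725
1.2 1.198 [ 0.48631 -0.04871  0.04749] [ 1.48 11.93  4.25] [ 2.63 -0.57  0.  ] 0.0089 31.075
1.3 1.298 [ 0.48638 -0.04851  0.0475 ] [ 1.53 11.47  5.03] [ 2.7  -0.54 -0.05] 0.0082 31.375
1.4 1.396 [ 0.48641 -0.04816  0.0475 ] [ 2.55 12.97  5.03] [ 2.85 -0.57  0.4 ] 0.0085 31.675
```

```bash
python3 - <<'E'
from h import *
for a in [1.43,1.46,1.49]:
    robot.move_l(np.array([.4860,-.0512,.0472]),down(np.pi/2-a),feed=.1)
    robot.wait(.1)
    t=np.array(robot.read_tool_pos()); f=np.array(robot.read_force()); rv=R.from_rotvec(robot.read_ee_rot()).as_matrix()
    T=np.array(robot.read_wrist_torque())
    print(a,round(np.pi/2-np.arctan2(rv[1,0],rv[0,0]),3),np.round(t,5),np.round(f,2),np.round(T,2),round(robot.read_width(),4),robot.read_clock())
    if abs(T[2])>.8: break
E
```

```text
1.43 1.423 [ 0.48647 -0.04801  0.04752] [ 1.24 10.57  6.04] [ 2.39 -0.43  0.97] 0.0088 32.025
```

The torque jumped to about 1 N m, so this is the end stop (1.4) and the knob is tight. Next: relax the push, check that the jaw holds, let go and retreat.

```bash
python3 - <<'E'
from h import *
for y in (-.0500,-.0485):
    robot.move_l(np.array([.4862,y,.0474]),down(np.pi/2-1.41),feed=.01); robot.wait(.1)
    print(y,np.round(robot.read_tool_pos(),5),np.round(robot.read_force(),2),np.round(robot.read_wrist_torque(),2))
robot.set_gripper(.035); robot.wait(.1)
p=np.array(robot.read_tool_pos()); print(p,np.round(robot.read_force(),2))
robot.move_l(np.array([p[0],p[1],.14]),feed=.1)
robot.move_l(np.array([p[0],p[1]+.02,.16]),down(np.pi/2),feed=.1); robot.wait(.2)
import json
c=viewer.get_calibration('wrist'); json.dump({k:np.array(v).tolist() for k,v in c.items()},open('w6.json','w'))
raw=viewer.grab_frame('wrist')[:,:,::-1]; cv2.imwrite('pics/full_w6.png',raw)
im=np.clip((cv2.resize(raw[60:330,90:450],None,fx=2.2,fy=2.2,interpolation=cv2.INTER_CUBIC)/255.)**.6*255,0,255).astype(np.uint8)
cv2.imwrite('pics/w6.png',im); print(robot.read_clock(),robot.read_tool_pos())
E
```

```text
-0.05 [ 0.48648 -0.04788  0.04755] [2.41 7.99 4.22] [ 1.94 -0.46  0.61]
-0.0485 [ 0.48647 -0.04776  0.04756] [2.12 4.79 4.19] [ 1.3  -0.48  0.68]
[ 0.48586293 -0.04903135  0.04723763] [0.47 1.12 0.1 ]
36.1583 [ 0.48584701 -0.02901517  0.15996638]
```

View pics/w6.png

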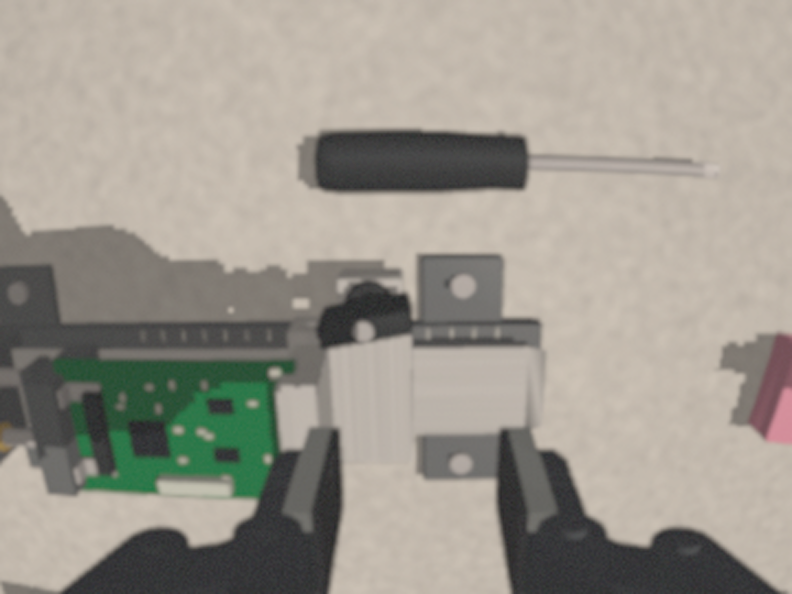

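Shown: jaw square on the rail, board edge in the groove, wing turned to about 80°, driver untouched. Last check: has the board moved by about 1 mm since the first pictures? I'll back the arm off to the start pose and correlate the board patch.

```bash
python3 - <<'E'
from h import *
robot.move_joints(np.array([-1.342,.468,-.012,1.603,.006,1.071,-.056]))
for n,o in [('scene','full_s1.png'),('side','full_d1.png')]:
    im=viewer.grab_frame(n)[:,:,::-1]; cv2.imwrite('pics/final_'+n+'.png',im)
    a=cv2.cvtColor(cv2.imread('pics/'+o),cv2.COLOR_BGR2GRAY).astype(np.float32); b=cv2.cvtColor(np.ascontiguousarray(im),cv2.COLOR_BGR2GRAY).astype(np.float32)
    c=viewer.get_calibration(n)
    p0=np.array(proj(c,[.530,-.115,.062])); d=np.array(proj(c,[.530,-.125,.062]))-p0
    u,v=np.round(p0).astype(int)
    def ecc(u,v,h):
        W=np.eye(2,3,dtype=np.float32)
        cc,W=cv2.findTransformECC(a[v-h:v+h,u-h:u+h],b[v-h:v+h,u-h:u+h],W,cv2.MOTION_TRANSLATION,(3,200,1e-6),None,3)
        return round(cc,4),W[:,2]
    for h in (9,11):
        cc,s=ecc(u,v,h); print(n,'board',h,cc,s,'mm along rail',round(float(s@d/(d@d)*10),2),'across px',round(float(np.cross(s,d)/np.linalg.norm(d)),2))
    for q in ([.575,-.2185,.007],[.575,-.010,.007]):
        uu,vv=np.round(proj(c,q)).astype(int); print(' ref foot',ecc(uu,vv,8))
print(robot.read_clock(),robot.read_tool_pos())
E
```

```text
scene board 9 0.9197 [-0.6222496  -0.31402656] mm along rail 2.25 across px -0.0
scene board 11 0.9321 [-1.9511886 -1.0273792] mm along rail 7.13 across px -0.05
 ref foot (1.0, array([-0.00202456, -0.00072057], dtype=float32))
 ref foot (0.9855, array([-0.00449877,  0.05706562], dtype=float32))
side board 9 0.8237 [-0.01669027 -1.6709324 ] mm along rail 5.92 across px 0.34<stdin>:14: DeprecationWarning: Arrays of 2-dimensional vectors are deprecated. Use arrays of 3-dimensional vectors instead. (deprecated in NumPy 2.0)
Traceback (most recent call last):
cv2.error: OpenCV(4.12.0) /io/opencv/modules/video/src/ecc.cpp:574: error: (-7:Iterations do not converge) NaN encountered. in function 'findTransformECC'
```

The windows probably include the jaw's shadow (correlation is poor, and 6–7 mm is impossible with a 4 mm travel). I'll look at before and after directly.

```bash
python3 - <<'E'
import cv2,numpy as np
L=[]
for o,n,x,y in [('full_s1','final_scene',205,165),('full_d1','final_side',262,140)]:
    L.append(np.hstack([cv2.resize(cv2.imread(f'pics/{f}.png')[y:y+60,x:x+80],(400,300),interpolation=cv2.INTER_CUBIC) for f in (o,n)]))
cv2.imwrite('pics/cmp.png',np.vstack(L))
E
```

```text
(no output)
```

View pics/cmp.png

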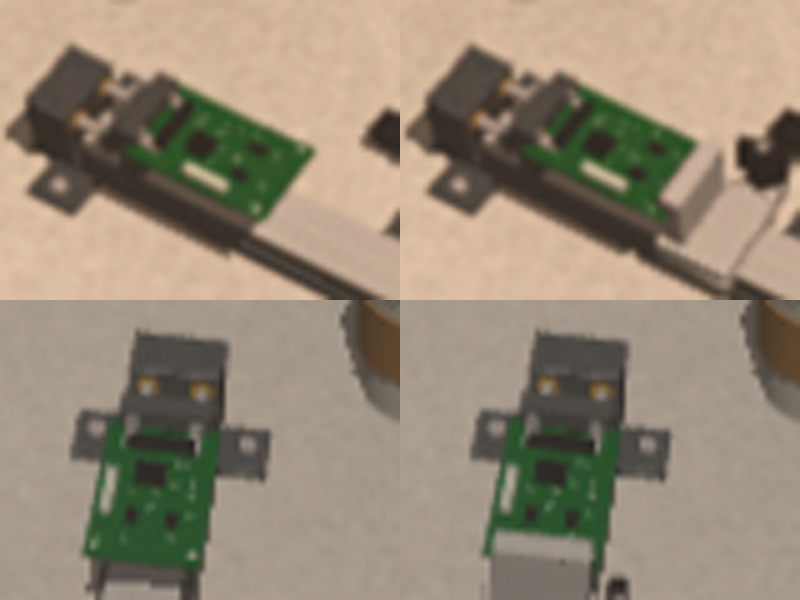

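```bash
python3 - <<'E' 2>/dev/null
from h import *
for n,o,(x0,y0,x1,y1) in [('scene','full_s1.png',(233,182,256,204)),('side','full_d1.png',(281,166,305,186))]:
    g=lambda f:cv2.cvtColor(cv2.imread('pics/'+f),cv2.COLOR_BGR2GRAY).astype(np.float32)
    a,b=g(o),g('final_'+n+'.png'); c=viewer.get_calibration(n)
    p=np.array(proj(c,[.530,-.12,.062])); d=np.array(proj(c,[.530,-.13,.062]))-p
    best=[]
    A=b[y0:y1,x0:x1]
    for s in np.arange(-2,4.01,.1):   # mm along rail +x
        M=np.array([[1,0,s*d[0]/10],[0,1,s*d[1]/10]],np.float32)
        B=cv2.warpAffine(a,M,a.shape[::-1],flags=cv2.INTER_CUBIC)[y0:y1,x0:x1]
        best.append((np.corrcoef(A.ravel(),B.ravel())[0,1],round(s,1)))
    print(n,sorted(best)[-4:],'px/mm',np.linalg.norm(d)/10)
E
```

```text
scene [(np.float64(0.9977311301176134), np.float64(1.0)), (np.float64(0.9977381443329728), np.float64(0.7)), (np.float64(0.9977488407156907), np.float64(0.8)), (np.float64(0.9977916279562132), np.float64(0.9))] px/mm 0.3085127959414543
side [(np.float64(0.9907244954972022), np.float64(0.8)), (np.float64(0.9910176327995962), np.float64(0.7)), (np.float64(0.9910192996696431), np.float64(0.5)), (np.float64(0.9911196061567713), np.float64(0.6))] px/mm 0.2751439925207996
```

The board moved 0.9 mm (scene) and 0.6 mm (side), and it still holds with the arm away. Handing in.

```bash
python3 -c "
from h import *
print(robot.job_done(),robot.read_clock())"
```

```text
the job is handed in; nothing more can be done
the job is handed in; nothing more can be done
```

The loose aluminium jaw is on the rail with the board's edge in its groove, the clamp knob is tight, and the job is handed in. The clock read 36 s before the arm's last move back to its start pose, against the 67 s limit.

- **Mounting:** I gripped the jaw by its plate and found it sat about 5 mm off the rail's line in the wrist camera. I corrected that and slid it on with at most about 2 N.
- **Pushing:** I gripped the knob wing and pushed the jaw up to the board until the push force was about 9 to 10 N.
- **Clamping:** I held the push and turned the knob clockwise to its end stop. The torque jumped to about 1 N m at about 1.42 rad of tool angle. I then eased off the push, let go and backed the arm off to its start pose.

**Checks**
- **Final pictures:** the jaw is square on the rail, the board is in the groove and the wing is turned about 80°. The screwdriver is where it was; I did not check the other things on the bench one by one after the job.
- **Board movement:** comparing first and last pictures, the board has moved towards the far jaw by about 0.9 mm (scene camera) and 0.6 mm (side camera). These are sub-pixel readings at roughly 0.3 px per mm, so take them as "about a millimetre".
- **Failed check:** my first automatic comparison gave impossible values, 2 to 7 mm in the scene view and 6 mm in the side view. Its window probably took in the jaw or its shadow, so I redid it on the board alone.
- **Drift during clamping:** the tool moved back about 1.4 mm and the push rose to about 13 N while I turned the knob. I think the jaw was squaring up in its play, but I did not confirm that.

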